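# Roll the print cartridges onto the loading line

## Robot

A 7-joint arm with a two-finger parallel gripper is mounted at the origin on the work surface. World frame = base frame: x ahead of the robot, y to its left, z up, the work surface at z = 0. Lengths are in mm, angles in rad, forces in N, time in s.
With the tool pointing down it reaches from about 350 to 900 mm from the base axis. Payload 7.2 kg.
Tool frame: the origin (TCP) lies on the centre line of the jaws, within the pads' length; the fingertips stand 17 mm ahead of it and the grasp point (between the pads) lies 2 mm behind it (arm.tip_extent is the distance from the TCP to the fingertips, in mm); z points along the fingers, y is the line along which they close (so a half turn about z gives the same grasp; the last joint's range is limited). The gripper opens to 88 mm and grips with 3 to 60 N. Pads are 20 mm wide; open, the fingers measure 115 mm over their backs; the gripper's body (75 mm by 178 mm) begins 61 mm behind the grasp point.
Start: joints at [-1.41, 0.411, -0.013, 1.596, 0.006, 1.134, -0.082], TCP at [141.765, 608.713, 239.653] pointing down, gripper open.
Joint ranges: [-2.95, 2.95], [-0.29, 1.99], [-1.47, 1.44], [0.14, 2.54], [-1.03, 4.17], [0.13, 1.85], [-2.86, 2.86]. Speed limits (rad/s): [2.39, 2.39, 3.01, 3.01, 3.14, 3.14, 3.14].

## Interface

Orientations are given as [roll, pitch, yaw] about the fixed x, y, z axes, in that order (R = Rz(yaw) Ry(pitch) Rx(roll)).
In Python, from rig import arm gives the robot as it stands. The module is installed in compiled form; this text tells all that it offers.
- The arm moves only by the shell command python3 -m creep 'ROWS'. ROWS is JSON, one flat list of numbers, 7 for each row, row after row: the shift along the tool's x, y, z in cm, then the turn, a rotation vector about the tool's x, y, z in degrees, then the opening, from 0 (shut) to 1 (fully open). A call has 1 to 8 rows; each row is the pose to reach, as a shift and turn from the pose commanded when the call began, along the tool's axes at that moment; what a row does not reach only later rows make up. A row lasts 1/12 s, in which the tool goes at most 41.7 mm and 7.16 degrees, less where a joint would pass 70% of its speed; a pose out of reach is approached as far as the arm can. A call with a gripper value outside its range is refused whole. The fingers move at their own pace and stop on an object; the grip force is fixed at half the most. Time passes only in rows, so rows that repeat a pose let the fingers close. It gives the time, the measured TCP pose, the force, the opening and the grip force at its end, in the units of the state.
- arm.get_obs(): the state, without advancing time (a new reading comes with each control period).
- arm.snapshot(name): name is "side" or "top"; returns a dict with "frame" (480x640x3 uint8, red, green, blue), "range_z" (480x640 float32, mm along the optical axis (not along the pixel's ray), 0 where there is no reading), "fov_y" (degrees; the focal length in pixels is half the picture's height over the tangent of half this angle, whatever the lens; pixels are square), "cx", "cy" (the principal point, pixels), "position" and "attitude" of the camera in the world. Camera axes: x right, y up, looking along -z (the intrinsics and any distortion apply to the point x, -y, -z); pixel columns grow to the right and rows downward; lengths in mm; the calibration is good to about 2 mm. A picture is of the moment at which its call begins.
- arm.sign_off(): hands the job in; it is judged then, once.
Trained networks look in a picture, given as the dict that the camera call returned (one of the last four; its "shot" number tells which), for a name from the list of things; names that differ only in an ending like _2 or _b are one class to them, and where a whole thing is asked for, a point or a joint stands for the part that bears it (a point fixed in the world has none). Each returns a list of dicts, best first, with "p" (0 to 1); they miss things now and then, are a little off and sometimes report something else, mostly with a low value. They report only what shows in the picture. A call takes as long as a camera call. They do not tell look-alikes from the thing itself.
- arm.look_for(target, picture): "box" ([left, top, right, bottom] in pixels, round what is visible of it).
- arm.trace(target, picture): "pixels" (480x640 bool, what is visible of it) and "box" ([left, top, right, bottom] in pixels, round what is visible of it).
- arm.landmark_of(target, picture): "point" ([column, row] in pixels: a listed point, or the origin of a listed thing).
The state is a dict: "clock": time; "joint_positions": joint angles; "joint_vel": joint speeds; "tau": joint torques, N m; "position": TCP position; "eef_rot": TCP orientation; "ft_force": force on the tool from outside, world axes, zero at the start; "torque": the same for the moment, N m; "gripper_width": opening from 0.0 (shut) to 1.0 (fully open); "finger_force": force on a finger pad.
Only numpy, scipy, OpenCV 4.12 (cv2) and the standard library are available. Lean on these libraries where they do the work, as an engineer would, in place of code of your own. Each camera call takes 0.05 s, during which the arm holds its last target. There are 200 camera calls.

## Task

Get the two bioprinter cartridges lying on the dark steel plate ready for loading: first the long one, then the short one, push the upper part of the cartridge sideways with your fingertips so that it rolls across the plate and comes to rest squarely along the engraved line, centred over it. Only roll them, never pick them up or carry them, and leave everything else where it is.

Things in the scene. Friction and masses are not known exactly. Their poses are not given: they have to be found in the camera images.
- plate: fixed flat dark steel staging plate, 260 (x) x 400 (y) x 6 thick, its top 6 above the bench. Origin at the centre of its underside. One white engraved line, 4 wide and 360 long, flush in its top, runs along the plate's own y axis through its middle (plate x = 0). Turned by up to about 0.25 rad on the bench (sizes in mm)
- long_cartridge: White plastic cartridge, grey bands, smooth cylinder 30 in diameter, 120 long, 50 to 100 g, lying in the left or right half of the plate 55 to 85 from the line, nearly parallel to it. Origin: middle of its axis, 15 above the plate; y axis = cylinder axis; x, z turn as it rolls. Slippery (friction 0.22), rolls easily: pushed slowly at mid-length it keeps its direction and stops within 5 of the push's end.
- short_cartridge: The same kind of cartridge, 30 in diameter but only 80 long, same mass and surface, lying in the other half of the plate on the other side of the line, 55 to 85 from it. Origin: middle of its axis; its y axis along the cylinder (sizes in mm)
- vial: a small standing capped glass vial, diameter 22, height 45, on the plate near a corner; origin at the centre of its underside (sizes in mm)
- nozzle: a small standing steel cone nozzle, base diameter 22, height 34, on the plate near the opposite corner; origin at the centre of its underside (sizes in mm)
- screwdriver: a red-handled screwdriver, 170 long, lying on the bench left of the plate (+y side), origin near its middle, on the underside; its x axis runs along it (sizes in mm)
- dish: a covered round clear dish, diameter 92, height 16, on the bench right of the plate; origin at the centre of its underside (sizes in mm)
- bottle: a standing amber bottle, diameter 52, height 100, on the bench right of the plate; origin at the centre of its underside (sizes in mm)
- mouse: a black computer mouse, 100 x 60 x 22, on the bench right of the plate; origin at the centre of its underside (sizes in mm)
Not all that is in view belongs to the job. Leave any turquoise look-alike of the long_cartridge alone. Leave any orange look-alike of the short_cartridge alone.

How it is judged:
By the outcome, as a careful person would: the job done as asked, in the order asked, and still so for the second after the job is handed in, with the robot touching nothing.
It also fails if it takes over 54 s, if anything falls off the work surface, if the arm or the gripper's body presses on something with over 40 N, if the wrist force passes 120 N, or if a joint passes its speed limit or range.

## Working session

There is one attempt and no reset: what is moved stays moved. The work goes in short steps, Python scripts to look and compute and a shell command to move; the robot and the scene stay as the last step left them, time stands still between calls to the robot, and variables do not carry over. Pictures are saved under pics/ and viewed, at most 10 in all, crops included, and the job is handed in when it is done.

```bash
mkdir -p pics; ls; cat > h.py <<'E'
import numpy as np, cv2
from scipy.spatial.transform import Rotation as R
from rig import arm
def pts(s):
    h,w=s["range_z"].shape; f=h/2/np.tan(np.radians(s["fov_y"])/2)
    v,u=np.mgrid[:h,:w]; d=s["range_z"]
    c=np.stack([(u-s["cx"])/f*d,-(v-s["cy"])/f*d,-d],-1)
    a=np.array(s["attitude"])
    M=a if a.shape==(3,3) else (R.from_euler("xyz",a).as_matrix() if a.size==3 else R.from_quat(a).as_matrix())
    return c@M.T+np.array(s["position"])
def save(s,n): cv2.imwrite("pics/"+n,s["frame"][:,:,::-1])
E
python3 - <<'E'
from h import *
for n in("top","side"):
    s=arm.snapshot(n); save(s,n+"0.png"); print({k:v for k,v in s.items() if k not in("frame","range_z")})
    P=pts(s)
    for t in("long_cartridge","short_cartridge","plate","vial","nozzle","screwdriver"):
        for r in arm.trace(t,s)[:4]:
            m=r["pixels"]&(s["range_z"]>0); print(n,t,round(r["p"],2),np.round(r["box"]),np.median(P[m],0).round(1),np.percentile(P[m][:,2],[5,95]).round())
print(arm.get_obs())
E
```

```text
pics
{'fov_y': 48.68442018267095, 'cx': 322.497784156382, 'cy': 233.36021174977728, 'position': array([ 312.23209032,    7.18107422, 1404.41336563]), 'attitude': array([ 0.12239847,  0.00823206, -1.56513488]), 'shot': 1}
top long_cartridge 0.91 [162. 259. 199. 300.] [363.1 389.9  26.6] [18. 32.]
top long_cartridge 0.78 [256. 236. 302. 254.] [444.8 139.9  32. ] [19. 38.]
top long_cartridge 0.67 [227. 298. 257. 342.] [259.2 221.   26.5] [19. 32.]
top short_cartridge 0.89 [327. 180. 359. 188.] [611.8 -31.4  32.6] [23. 38.]
top short_cartridge 0.74 [404. 164. 437. 188.] [ 637.1 -241.5   25.6] [13. 33.]
top plate 0.59 [233. 158. 392. 272.] [530.5  47.6   5.2] [ 0. 10.]
top vial 0.53 [240. 180. 250. 188.] [610.1 227.3  48.5] [18. 55.]
top screwdriver 0.84 [170. 178. 191. 238.] [520.9 392.   21.9] [13. 28.]
top screwdriver 0.6 [236. 159. 393. 271.] [529.5  47.7   5.2] [ 0. 10.]
{'fov_y': 56.75303863826323, 'cx': 317.66636361918677, 'cy': 246.81748546175945, 'position': array([ 127.95699239, -772.18538054,  625.72312829]), 'attitude': array([ 0.97381733, -0.01415104, -0.42859725]), 'shot': 2
[... 678 characters left out ...]
7, 'joint_positions': array([-1.41021625,  0.41106165, -0.01269741,  1.59618949,  0.00557191,
        1.13433007, -0.08219546]), 'joint_vel': array([ 0.00209356, -0.00175101,  0.00150443,  0.00167526,  0.00075251,
        0.00019442, -0.00044207]), 'tau': array([-4.23167885e-04, -5.87576294e+01,  6.40884396e-01, -2.91349930e+01,
       -5.37224673e-02,  1.03832973e-02,  1.80847832e-05]), 'position': array([141.74752493, 608.713013  , 239.6817152 ]), 'eef_rot': array([ 3.14154780e+00, -2.76764409e-05,  2.91281214e+00]), 'ft_force': array([ 0.24091551, -0.09799407, -0.16470891]), 'torque': array([ 0.02091894,  0.00793962, -0.03353563]), 'finger_force': 0.0, 'gripper_width': 1.0021128359535025}
```

```bash
python3 - <<'E'
import cv2
a=cv2.imread("pics/top0.png")[130:350,140:460]; cv2.imwrite("pics/c1.png",cv2.resize(a,None,fx=2.5,fy=2.5,interpolation=cv2.INTER_CUBIC))
E
```

```text
(no output)
```

View pics/c1.png

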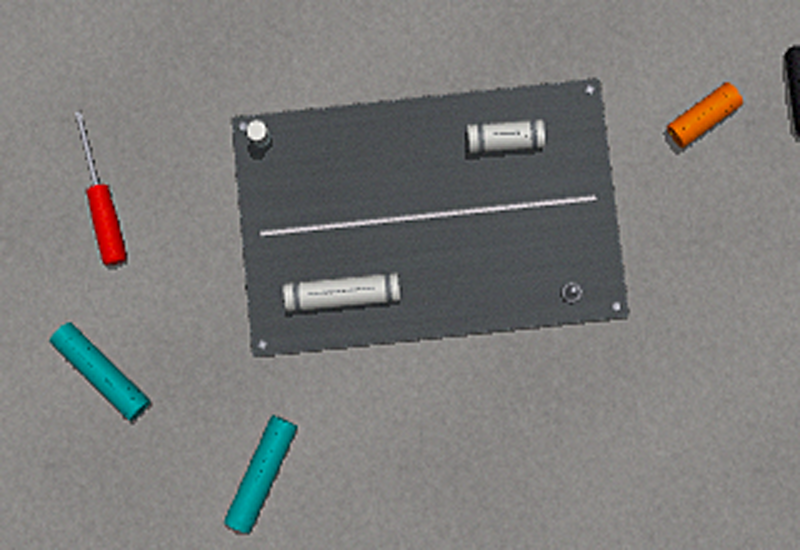

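The white cartridges on the plate are the targets: long at crop (340,292), i.e. full picture (276,247), and short at (507,136), i.e. (343,184). The two turquoise cylinders at crop (100,370) and (260,475) and the orange one at (705,117) are look-alikes lying off the plate. The vial is top left and the nozzle bottom right of the plate. The crop confirms this.

```bash
cat >> h.py <<'E'
def ray_at_z(s,u,v,z):
    f=240/np.tan(np.radians(s["fov_y"])/2); M=R.from_euler("xyz",s["attitude"]).as_matrix()
    d=np.stack([(u-s["cx"])/f,-(v-s["cy"])/f,-np.ones_like(u,float)],-1)@M.T; p=np.array(s["position"])
    return p+d*((z-p[2])/d[:,2])[:,None]
def seg(Q):
    c,(w,h),a=cv2.minAreaRect(Q[:,:2].astype(np.float32)); m=Q[:,:2].mean(0)
    d=np.linalg.svd(Q[:,:2]-m,full_matrices=False)[2][0]; d=d*np.sign(d[1])
    return np.array(c),d,max(w,h),min(w,h)
def measure(s):
    g=s["frame"].astype(int); wh=(g.min(2)>130)&(g.max(2)-g.min(2)<40)
    P=pts(s); inpl=(P[...,0]>370)&(P[...,0]<690)&(P[...,1]>-190)&(P[...,1]<290)
    out={}
    n,L,st,c=cv2.connectedComponentsWithStats((wh&inpl).astype(np.uint8),connectivity=8)
    for i in range(1,n):
        if st[i,4]<20: continue
        v,u=np.nonzero(L==i); z=np.median(P[v,u,2])
        Q=ray_at_z(s,u,v,21. if z>15 else 6.)
        o=seg(Q); print("blob",st[i],"z",round(z,1),"c",o[0].round(1),"dir_yaw",round(np.degrees(np.arctan2(-o[1][0],o[1][1])),2),"LxW",round(o[2]),round(o[3]))
E
python3 - <<'E'
from h import *
for n in("top","side"):
    s=arm.snapshot(n); measure(s)
    if n=="top":
        g=s["frame"].astype(int); m=np.zeros((480,640),bool); m[150:280,230:400]=1; m&=(g.max(2)<95)
        # plate mask incl. line/cartridges: hull of dark
        m=cv2.morphologyEx(m.astype(np.uint8),cv2.MORPH_OPEN,np.ones((5,5))); v,u=np.nonzero(m)
        Q=ray_at_z(s,u,v,6.); print(cv2.minAreaRect(Q[:,:2].astype(np.float32)))
E
```

```text
blob [ 221  158  137  119 3062] z -0.7 c [529.8 108.2] dir_yaw -80.68 LxW 362 319
blob [364 159  11   4  24] z -0.8 c [ 683.  -104.8] dir_yaw -2.22 LxW 27 8
blob [ 345  159   57  119 1766] z -0.9 c [ 529.1 -115.4] dir_yaw 81.69 LxW 318 147
blob [236 178  11   8  58] z 49.6 c [620.5 237.4] dir_yaw -17.57 LxW 27 19
blob [333 179  20  10 167] z 33.0 c [616.1 -32.9] dir_yaw 3.74 LxW 50 24
blob [354 178   4  10  32] z 31.8 c [618.9 -67.4] dir_yaw -85.37 LxW 24 8
blob [327 180   5  10  34] z 33.7 c [614.    2.7] dir_yaw -84.54 LxW 24 10
blob [244 208 135  16 250] z 5.5 c [531.2  50.6] dir_yaw 6.45 LxW 359 5
blob [259 240  36  13 328] z 33.2 c [448.4 140.3] dir_yaw 5.36 LxW 92 25
blob [296 240   4  10  33] z 33.4 c [452.6  84.9] dir_yaw -80.66 LxW 24 8
blob [253 243   5  10  36] z 32.9 c [443.6 195.7] dir_yaw -82.09 LxW 24 10
((529.3173828125, 51.57356262207031), (261.0965881347656, 398.97955322265625), 6.419363498687744)
blob [272 219  17  17  86] z 35.7 c [453.6 158.1] dir_yaw 5.73 LxW 85 15
blob [365 242  14  11  53] z 35.0 c [623.3 -17.6] dir_yaw 2.96 LxW 46 16
```

```bash
cat >> h.py <<'E'
PSI=-3.0294; n_=np.array([.9937,.112]); d_=np.array([-.112,.9937]); L0=np.array([530.5,50.9])
def ns(p): p=np.array(p)[:2]-L0; return p@n_,p@d_
def go(n,s,ztip):
    o=arm.get_obs(); M=R.from_euler("xyz",o["eef_rot"]).as_matrix()
    t=np.array([*(L0+n*n_+s*d_),ztip+17])
    rv=R.from_matrix(M.T@R.from_euler("xyz",[np.pi,0,PSI]).as_matrix()).as_rotvec(degrees=True)
    print("now n,s",np.round(ns(o["position"]),1),"tip z",round(o["position"][2]-17,1),"t",o["clock"],"shift cm",((t-o["position"])@M/10).round(2),"rot",rv.round(2))
E
python3 -c "
from h import *
go(-112,98,120)"
```

```text
now n,s [-323.8  597.9] tip z 222.7 t 0.8 shift cm [-36.68 -40.02  10.26] rot [ 1.000e-02 -0.000e+00 -1.953e+01]
```

```bash
python3 -m creep '[-36.68,-40.02,10.26,0,0,-19.5,1,-36.68,-40.02,10.26,0,0,-19.5,1,-36.68,-40.02,10.26,0,0,-19.5,1,-36.68,-40.02,10.26,0,0,-19.5,1,-36.68,-40.02,10.26,0,0,-19.5,1,-36.68,-40.02,10.26,0,0,-19.5,1,-36.68,-40.02,10.26,0,0,-19.5,1,-36.68,-40.02,10.26,0,0,-19.5,1]'
python3 -c "
from h import *
go(-112,98,120)"
```

```text
clock: 1.47
position: [303.2, 321.6, 177.7]
eef_rot: [3.141, 0.001, -3.03]
ft_force: [1.0, -0.3, -0.5]
gripper_width: 1.0
finger_force: 0.0
now n,s [-195.5  294.5] tip z 160.7 t 1.4667 shift cm [ -8.36 -19.65   4.06] rot [ 0.04  0.04 -0.03]
```

```bash
python3 -m creep '[-8.3,-19.6,4,0,0,0,1,-8.3,-19.6,4,0,0,0,1,-8.3,-19.6,4,0,0,0,1,-8.3,-19.6,4,0,0,0,1,-8.3,-19.6,4,0,0,0,1,-8.3,-19.6,4,0,0,0,1,-8.3,-19.6,4,0,0,0,1,-8.3,-19.6,4,0,0,0,1]'
python3 -c "
from h import *
go(-114,98,26)"
```

```text
clock: 2.13
position: [406.8, 138.2, 137.8]
eef_rot: [3.141, -0.0, -3.031]
ft_force: [0.1, 0.4, 0.5]
gripper_width: 1.001
finger_force: 0.0
now n,s [-113.2  100.6] tip z 120.8 t 2.1333 shift cm [ 0.08 -0.26  9.48] rot [ 0.02 -0.01 -0.11]
```

```bash
python3 -m creep '[0.1,-0.25,4,0,0,-0.1,1,0.1,-0.25,7,0,0,-0.1,1,0.1,-0.25,9,0,0,-0.1,1,0.1,-0.25,9.5,0,0,-0.1,1,0.1,-0.25,9.5,0,0,-0.1,1,0.1,-0.25,9.5,0,0,-0.1,1]'
python3 - <<'E'
from h import *
go(-35,98,26)
s=arm.snapshot("side"); save(s,"s1.png"); measure(s); cv2.imwrite("pics/s1c.png",cv2.resize(s["frame"][130:330,170:420,::-1],None,fx=3,fy=3,interpolation=cv2.INTER_CUBIC))
E
```

```text
clock: 2.63
position: [406.1, 136.5, 43.4]
eef_rot: [3.141, 0.0, -3.026]
ft_force: [-0.0, 0.4, -0.1]
gripper_width: 1.003
finger_force: 0.0
now n,s [-114.   99.] tip z 26.4 t 2.6333 shift cm [-7.9  -0.12  0.04] rot [0.03 0.01 0.17]
blob [280 225  10  11  61] z 35.9 c [455.9 138.8] dir_yaw -2.6 LxW 48 18
blob [365 242  14  11  68] z 35.0 c [623.5 -17. ] dir_yaw 2.17 LxW 47 17
```

View pics/s1c.png

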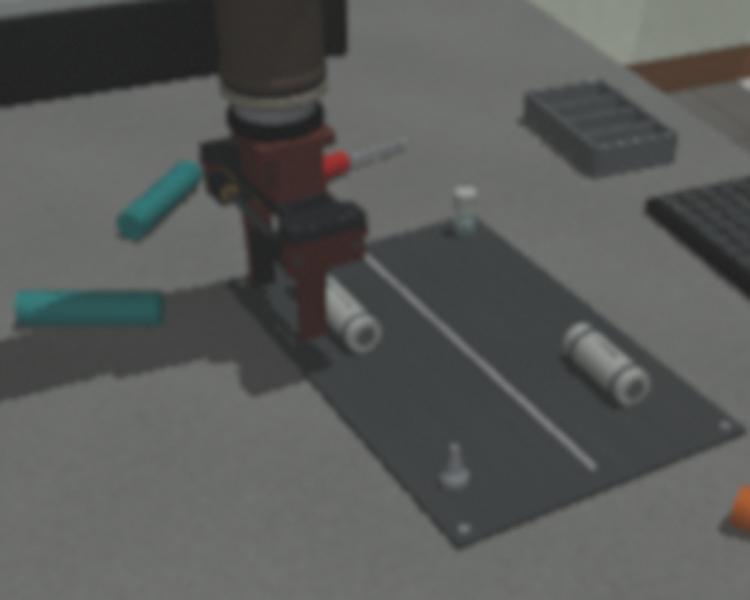

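The fingers stand behind the long cartridge (crop 350,315), clear of it and of the nozzle at (455,470). I'll push it part of the way, then look.

```bash
python3 -m creep '[-0.5,-0.1,0,0,0,0.15,1,-0.9,-0.1,0,0,0,0.15,1,-1.2,-0.1,0,0,0,0.15,1,-1.5,-0.1,0,0,0,0.15,1,-1.8,-0.1,0,0,0,0.15,1,-2.1,-0.1,0,0,0,0.15,1,-2.4,-0.1,0,0,0,0.15,1,-2.7,-0.1,0,0,0,0.15,1]' | grep -E "pos|force"
python3 -m creep '[-0.3,0,0,0,0,0,1,-0.6,0,0,0,0,0,1,-0.9,0,0,0,0,0,1,-1.2,0,0,0,0,0,1,-1.5,0,0,0,0,0,1,-1.8,0,0,0,0,0,1,-2.1,0,0,0,0,0,1,-2.4,0,0,0,0,0,1]' | grep -E "pos|force"
python3 -m creep '[-0.3,0,0,0,0,0,1,-0.6,0,0,0,0,0,1,-0.9,0,0,0,0,0,1,-1.2,0,0,0,0,0,1,-1.4,0,0,0,0,0,1,-1.5,0,0,0,0,0,1,-1.5,0,0,0,0,0,1,-1.5,0,0,0,0,0,1]'
python3 - <<'E'
from h import *
go(-26,98,26)
for n in("side","top"):
    s=arm.snapshot(n); measure(s);save(s,n+"2.png")
E
```

```text
position: [433.3, 137.3, 42.7]
ft_force: [-0.1, 0.0, 1.1]
finger_force: 0.0
position: [457.2, 140.0, 42.7]
ft_force: [0.9, -0.4, -0.1]
finger_force: 0.0
clock: 4.68
position: [471.8, 141.5, 42.7]
eef_rot: [-3.142, -0.0, -3.031]
ft_force: [-0.5, 0.4, 1.1]
gripper_width: 1.0
finger_force: 0.0
now n,s [-48.2  96.7] tip z 25.7 t 4.6833 shift cm [-2.22  0.14 -0.03] rot [-0.   -0.01 -0.09]
blob [364 241  15  12  75] z 34.8 c [623.2 -16.5] dir_yaw 2.65 LxW 48 20
blob [ 220  158  182  120 5688] z -0.9 c [529.7  50.1] dir_yaw -12.41 LxW 479 320
blob [236 178  11   8  58] z 49.2 c [620.5 237.4] dir_yaw -13.81 LxW 27 19
blob [333 179  20  10 171] z 32.9 c [616.1 -32.9] dir_yaw 3.56 LxW 50 24
blob [354 178   4  10  31] z 31.9 c [618.9 -67.4] dir_yaw -85.13 LxW 24 8
blob [327 180   5  10  40] z 32.6 c [613.3   3. ] dir_yaw -82.85 LxW 24 11
blob [307 208  72  10 142] z 5.2 c [540.7 -33.4] dir_yaw 6.44 LxW 190 5
```

```bash
python3 - <<'E'
import cv2,numpy as np
a=cv2.resize(cv2.imread("pics/side2.png")[180:300,250:410],(640,480),interpolation=cv2.INTER_CUBIC);b=cv2.resize(cv2.imread("pics/top2.png")[160:280,230:390],(640,480),interpolation=cv2.INTER_CUBIC)
cv2.imwrite("pics/c2.png",cv2.resize(np.hstack([a,b]),(800,300)))
E
```

```text
(no output)
```

View pics/c2.png

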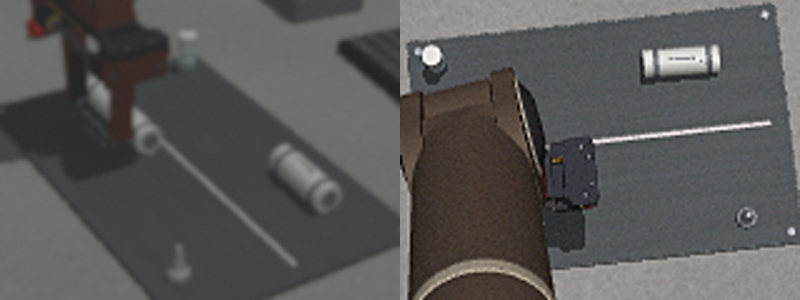

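The long cartridge's end shows at side (309,235), just short of the line's start. The top view is blocked by the arm, so I'll work out the end's position from the side view.

```bash
python3 - <<'E'
from h import *
s=arm.snapshot("side"); P=pts(s)
e=ray_at_z(s,np.array([309.2]),np.array([235.2]),21.)[0]; print("end est ns",ns(e))
N=(P[...,:2]-L0)@n_; S=(P[...,:2]-L0)@d_; Z=P[...,2]
for a,b in((40,52),(75,90),(52,75)):
    m=(S>a)&(S<b)&(Z>32)&(Z<40)&(N>-60)&(N<40)&(s["frame"].min(2)>100); print(a,m.sum(),"top-points n",np.percentile(N[m],[5,50,95]).round(1) if m.any() else "", Z[m].max() if m.any() else "")
m=(N>100-24-30)&(N<110)&(S>-140)&(S<-40)&(Z>32)&(Z<40)&(s["frame"].min(2)>100); print("short ref n (76 expected)",np.percentile(N[m],[5,50,95]).round(1))
m=(N>-100)&(N<-30)&(S>85-45-60)&(S<160)&(Z>20)&(Z<32)&(s["frame"].max(2)<120); print("finger front n",np.percentile(N[m],[50,95,99]).round(1))
E
```

```text
end est ns (np.float64(-18.48065878470326), np.float64(40.73643015623748))
40 21 top-points n [-27.9 -21.8 -13.6] 37.77055956913591
75 1 top-points n [-13.7 -13.7 -13.7] 34.12322079527894
52 22 top-points n [-26.8 -18.8 -11.2] 37.08029527762881
short ref n (76 expected) [65.2 72.4 82.5]
finger front n [-34.5 -31.5 -30.5]
```

```bash
python3 -m creep '[-0.3,0,0,0,0,0,1,-0.6,0,0,0,0,0,1,-0.85,0,0,0,0,0,1,-1.1,0,0,0,0,0,1,-1.3,0,0,0,0,0,1,-1.4,0,0,0,0,0,1,-1.4,0,0,0,0,0,1,-1.4,0,0,0,0,0,1]'
python3 -m creep '[2,0,0,0,0,0,1,4,0,0,0,0,0,1,5,2,-3,0,0,0,1,5,5,-6,0,0,0,1,5,9,-7,0,0,0,1,5,13,-7,0,0,0,1,5,17,-7,0,0,0,1,5,17,-7,0,0,0,1]'
python3 - <<'E'
from h import *
go(-60,100,26)
for n in("side","top"):
    s=arm.snapshot(n); save(s,n+"3.png"); measure(s)
E
```

```text
clock: 5.5
position: [485.7, 143.1, 42.7]
eef_rot: [-3.142, -0.0, -3.031]
ft_force: [0.2, 0.0, 0.1]
gripper_width: 1.0
finger_force: 0.0
clock: 6.17
position: [415.2, 315.5, 113.4]
eef_rot: [3.136, 0.002, -3.022]
ft_force: [-0.5, 0.5, 0.0]
gripper_width: 1.002
finger_force: 0.0
now n,s [-85.  275.8] tip z 96.4 t 6.1667 shift cm [ -2.35 -17.64   6.96] rot [0.3  0.09 0.43]
blob [293 212  19  17 106] z 35.8 c [520.9 167.2] dir_yaw 4.33 LxW 90 16
blob [365 242  14  11  58] z 35.4 c [625.1 -17.6] dir_yaw 1.2 LxW 46 15
blob [ 222  158  180  120 5965] z -0.9 c [529.9  50.2] dir_yaw -13.54 LxW 479 320
blob [236 178  11   8  60] z 50.2 c [620.5 237.4] dir_yaw -15.29 LxW 27 19
blob [333 178  20  12 181] z 32.8 c [616.1 -32.9] dir_yaw 3.63 LxW 51 26
blob [354 178   4  10  33] z 33.1 c [618.9 -67.4] dir_yaw -85.58 LxW 24 8
blob [327 180   5  10  41] z 32.0 c [613.3   3. ] dir_yaw -81.58 LxW 24 11
blob [298 208  81  11 161] z 4.9 c [539.3 -21.3] dir_yaw 6.44 LxW 215 5
blob [168 214  14  18  20] z 493.7 c [508.8 411.3] dir_yaw -51.88 LxW 58 3
blob [293 215   4  10  30] z 32.0 c [518.8  93.6] dir_yaw -87.26 LxW 24 8
blob [257 216  35  13 336] z 33.0 c [512.8 147.3] dir_yaw 5.81 LxW 91 26
blob [244 219  12  10  53] z 30.8 c [505.8 212. ] dir_yaw -28.14 LxW 28 25
```

```bash
cat >> h.py <<'E'
def prof(s,lo,hi,n0,n1,sr):
    "bright cross-profile vs n at z=21 over s in [lo,hi]; line at z=6 over sr"
    v,u=np.mgrid[150:290,225:400]; g=s["frame"][150:290,225:400].mean(2)
    for z,(a,b),(p,q) in((21.,(lo,hi),(n0,n1)),(6.,sr,(-8,8))):
        Q=ray_at_z(s,u.ravel(),v.ravel(),z)[:,:2]-L0; N=Q@n_; S=Q@d_; G=g.ravel()
        m=(S>a)&(S<b); bins=np.arange(p,q+.1,2.); 
        h=[G[m&(N>=x)&(N<x+2)].mean() for x in bins]; print(z,list(zip((bins+1).astype(int).tolist(),np.round(h).astype(int).tolist())))
E
python3 - <<'E'
from h import *
s=arm.snapshot("top"); prof(s,65,135,-34,20,(-120,20)); prof(s,-120,-65,50,100,(-120,20))
E
```

```text
21.0 [(-33, 88), (-31, 90), (-29, 67), (-27, 48), (-25, 39), (-23, 60), (-21, 116), (-19, 148), (-17, 169), (-15, 181), (-13, 198), (-11, 210), (-9, 219), (-7, 226), (-5, 230), (-3, 226), (-1, 220), (1, 212), (3, 199), (5, 185), (7, 113), (9, 85), (11, 80), (13, 84), (15, 87), (17, 88), (19, 88), (21, 87)]
6.0 [(-7, 86), (-5, 81), (-3, 82), (-1, 191), (1, 234), (3, 148), (5, 95), (7, 80), (9, 86)]
21.0 [(51, 97), (53, 72), (55, 51), (57, 43), (59, 58), (61, 100), (63, 130), (65, 153), (67, 174), (69, 185), (71, 199), (73, 215), (75, 218), (77, 181), (79, 204), (81, 217), (83, 202), (85, 196), (87, 190), (89, 124), (91, 93), (93, 87), (95, 89), (97, 90), (99, 91), (101, 90)]
6.0 [(-7, 86), (-5, 81), (-3, 82), (-1, 191), (1, 234), (3, 148), (5, 95), (7, 80), (9, 86)]
```

```bash
python3 -m creep '[0,-4,0,0,0,0.3,1,-1,-8,1,0,0,0.3,1,-2,-12,2,0,0,0.3,1,-2.3,-16,4,0,0,0.3,1,-2.3,-17.5,6,0,0,0.3,1,-2.3,-17.5,7,0,0,0.3,1,-2.3,-17.5,7,0,0,0.3,1,-2.3,-17.5,7,0,0,0.3,1]'
python3 -c "
from h import *
go(-25.5,100,26)"
```

```text
clock: 6.98
position: [459.0, 134.6, 42.6]
eef_rot: [-3.141, -0.001, -3.038]
ft_force: [-0.3, 0.3, 0.3]
gripper_width: 0.996
finger_force: 0.0
now n,s [-61.6  91.2] tip z 25.6 t 6.9833 shift cm [-3.61  0.91 -0.05] rot [-0.01 -0.08 -0.47]
```

```bash
python3 -m creep '[0,0.6,0,0,0,-0.45,1,-0.3,0.9,0,0,0,-0.45,1,-0.6,0.9,0,0,0,-0.45,1,-0.9,0.9,0,0,0,-0.45,1,-1.2,0.9,0,0,0,-0.45,1,-1.5,0.9,0,0,0,-0.45,1,-1.8,0.9,0,0,0,-0.45,1,-2,0.9,0,0,0,-0.45,1]'
python3 -m creep '[0,0,0,0,0,0,1]'
python3 -c "
from h import *
go(-25.5,100,26)"
```

```text
clock: 7.65
position: [478.9, 146.2, 42.8]
eef_rot: [-3.142, 0.0, -3.028]
ft_force: [-0.5, 0.0, -0.7]
gripper_width: 1.003
finger_force: 0.0
clock: 7.73
position: [478.9, 146.2, 42.7]
eef_rot: [-3.142, 0.0, -3.029]
ft_force: [0.1, -0.2, 0.1]
gripper_width: 0.999
finger_force: 0.0
now n,s [-40.6 100.4] tip z 25.7 t 7.7333 shift cm [-1.51 -0.05 -0.03] rot [-0.    0.02  0.04]
```

```bash
python3 -m creep '[-0.2,0,0,0,0,0,1,-0.4,0,0,0,0,0,1,-0.6,0,0,0,0,0,1,-0.8,0,0,0,0,0,1,-1,0,0,0,0,0,1,-1.2,0,0,0,0,0,1,-1.4,0,0,0,0,0,1,-1.5,0,0,0,0,0,1]'
python3 -m creep '[0,0,0,0,0,0,1,0,0,0,0,0,0,1,2,0,0,0,0,0,1,5,0,0,0,0,0,1,6,2,-4,0,0,0,1,6,6,-7,0,0,0,1,6,10,-7,0,0,0,1,6,14,-7,0,0,0,1]'
python3 -m creep '[0,2,0,0,0,0,1,0,2,0,0,0,0,1,0,2,0,0,0,0,1]' | head -2
python3 - <<'E'
from h import *
go(112,-92,120)
s=arm.snapshot("top"); save(s,"top4.png"); measure(s); 
for a,b in((55,85),(85,115),(115,145)): prof(s,a,b,-22,24,(-120,20))
E
```

```text
clock: 8.4
position: [493.7, 148.0, 42.8]
eef_rot: [3.142, 0.0, -3.028]
ft_force: [-0.3, -0.8, 0.1]
gripper_width: 1.004
finger_force: 0.0
clock: 9.07
position: [419.4, 275.3, 115.3]
eef_rot: [3.139, 0.004, -3.031]
ft_force: [0.7, 0.1, -0.2]
gripper_width: 0.998
finger_force: 0.0
clock: 9.32
position: [415.7, 294.5, 112.4]
now n,s [-86.8 254.9] tip z 95.4 t 9.3167 shift cm [-19.74 -34.77  -2.46] rot [-0.01 -0.02  0.23]
blob [ 222  158  180  120 5731] z -0.8 c [529.8  50. ] dir_yaw -17.96 LxW 478 320
blob [236 178  11   8  59] z 49.3 c [620.5 237.4] dir_yaw -14.88 LxW 27 19
blob [333 178  20  12 180] z 32.3 c [616.  -32.9] dir_yaw 2.78 LxW 51 27
blob [354 178   4  10  33] z 34.0 c [618.9 -67.4] dir_yaw -85.58 LxW 24 8
blob [327 180   5  10  40] z 33.2 c [613.3   3. ] dir_yaw -82.85 LxW 24 11
blob [298 208  81  11 161] z 5.5 c [539.3 -21.3] dir_yaw 6.44 LxW 215 5
blob [257 212  35  13 340] z 33.1 c [521.7 148. ] dir_yaw 5.55 LxW 91 27
blob [293 212   4  10  32] z 32.3 c [526.8  93.7] dir_yaw -80.91 LxW 24 8
blob [244 216  11  10  50] z 30.0 c [515.6 213.5] dir_yaw 37.8 LxW 27 24
21.0 [
[... 356 characters left out ...]
-21, 65), (-19, 47), (-17, 42), (-15, 58), (-13, 97), (-11, 133), (-9, 161), (-7, 178), (-5, 191), (-3, 207), (-1, 218), (1, 223), (3, 225), (5, 226), (7, 222), (9, 214), (11, 206), (13, 190), (15, 127), (17, 89), (19, 84), (21, 85), (23, 84), (25, 84)]
6.0 [(-7, 85), (-5, 79), (-3, 83), (-1, 190), (1, 234), (3, 148), (5, 95), (7, 81), (9, 86)]
21.0 [(-21, 77), (-19, 50), (-17, 43), (-15, 51), (-13, 93), (-11, 124), (-9, 155), (-7, 175), (-5, 183), (-3, 199), (-1, 213), (1, 220), (3, 216), (5, 218), (7, 225), (9, 202), (11, 200), (13, 185), (15, 136), (17, 89), (19, 82), (21, 86), (23, 84), (25, 85)]
6.0 [(-7, 85), (-5, 79), (-3, 83), (-1, 190), (1, 234), (3, 148), (5, 95), (7, 81), (9, 86)]
```

The long cartridge sits on the line (centre 0.8 against the line's 0.9 mm, edges parallel). Now the short one, from its far side, with the fingers about 50 mm apart.

```bash
python3 -m creep '[-2,-3.5,-2.5,0,0,0.2,0.57,-5,-9,-2.5,0,0,0.2,0.57,-8,-14,-2.5,0,0,0.2,0.57,-11,-19,-2.5,0,0,0.2,0.57,-14,-24,-2.5,0,0,0.2,0.57,-17,-29,-2.5,0,0,0.2,0.57,-19.7,-34.7,-2.5,0,0,0.2,0.57,-19.7,-34.7,-2.5,0,0,0.2,0.57]' | head -2
python3 -m creep '[0,0,0,0,0,0,0.57,0,0,0,0,0,0,0.57,0,0,0,0,0,0,0.57,0,0,0,0,0,0,0.57]'
python3 -c "
from h import *
go(113,-92,26)"
```

```text
clock: 10.03
position: [610.0, 25.7, 137.4]
clock: 10.37
position: [608.8, 30.6, 137.2]
eef_rot: [3.141, -0.001, -3.031]
ft_force: [-0.3, 0.3, -0.4]
gripper_width: 0.574
finger_force: 0.0
now n,s [ 75.5 -28.9] tip z 120.2 t 10.3667 shift cm [-3.77 -6.31  9.41] rot [ 0.04 -0.07 -0.11]
```

```bash
python3 -m creep '[-2,-3,0,0,0,-0.1,0.57,-3.77,-6.3,1,0,0,-0.1,0.57,-3.77,-6.3,2,0,0,-0.1,0.57,-3.77,-6.3,5,0,0,-0.1,0.57,-3.77,-6.3,8,0,0,-0.1,0.57,-3.77,-6.3,9.4,0,0,-0.1,0.57,-3.77,-6.3,9.4,0,0,-0.1,0.57,-3.77,-6.3,9.4,0,0,-0.1,0.57]'
python3 - <<'E'
from h import *
go(38,-92,26)
s=arm.snapshot("side"); cv2.imwrite("pics/s5c.png",cv2.resize(s["frame"][180:330,280:480,::-1],None,fx=3,fy=3,interpolation=cv2.INTER_CUBIC))
E
```

```text
clock: 11.03
position: [653.7, -27.5, 43.4]
eef_rot: [3.141, -0.001, -3.029]
ft_force: [0.3, 0.5, 0.1]
gripper_width: 0.571
finger_force: 0.0
now n,s [113.6 -91.7] tip z 26.4 t 11.0333 shift cm [ 7.56 -0.03  0.05] rot [ 0.02 -0.08  0.03]
```

View pics/s5c.png

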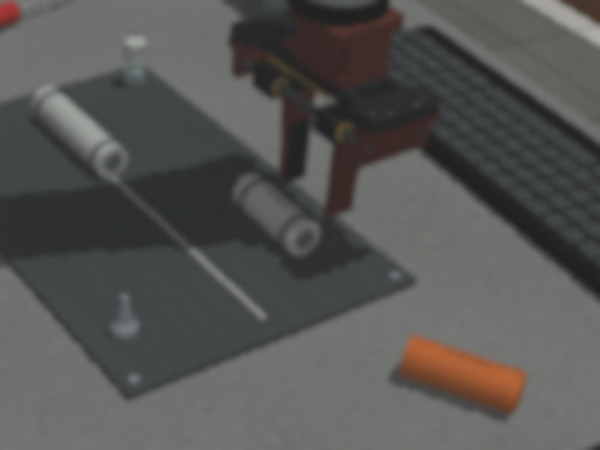

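The long cartridge lies on the line (crop 80,132). The fingers stand behind the short one (275,215) and clear of it. Pushing.

```bash
python3 -m creep '[0.5,0,0,0,0,0,0.57,0.9,0,0,0,0,0,0.57,1.2,0,0,0,0,0,0.57,1.5,0,0,0,0,0,0.57,1.8,0,0,0,0,0,0.57,2.1,0,0,0,0,0,0.57,2.4,0,0,0,0,0,0.57,2.7,0,0,0,0,0,0.57]' | grep -E "pos|ft"
python3 -m creep '[0.3,0,0,0,0,0,0.57,0.6,0,0,0,0,0,0.57,0.9,0,0,0,0,0,0.57,1.2,0,0,0,0,0,0.57,1.5,0,0,0,0,0,0.57,1.8,0,0,0,0,0,0.57,2.1,0,0,0,0,0,0.57,2.4,0,0,0,0,0,0.57]' | grep -E "pos|ft"
python3 -m creep '[0.3,0,0,0,0,0,0.57,0.6,0,0,0,0,0,0.57,0.9,0,0,0,0,0,0.57,1.2,0,0,0,0,0,0.57,1.5,0,0,0,0,0,0.57,1.7,0,0,0,0,0,0.57,1.9,0,0,0,0,0,0.57,2.1,0,0,0,0,0,0.57]' | grep -E "pos|ft"
python3 -m creep '[0.1,0,0,0,0,0,0.57,0.1,0,0,0,0,0,0.57,0.1,0,0,0,0,0,0.57,0.1,0,0,0,0,0,0.57]'
python3 - <<'E'
from h import *
go(28,-92,26)
s=arm.snapshot("top"); save(s,"top6.png"); measure(s)
s=arm.snapshot("side"); save(s,"side6.png"); measure(s)
E
```

```text
position: [627.1, -31.5, 43.5]
ft_force: [0.0, 0.2, -0.2]
position: [603.3, -34.1, 43.5]
ft_force: [-0.4, -0.6, 0.0]
position: [582.6, -36.4, 43.5]
ft_force: [-0.1, -0.2, -0.1]
clock: 13.42
position: [581.8, -36.5, 43.5]
eef_rot: [3.142, 0.0, -3.03]
ft_force: [0.3, 0.7, 0.7]
gripper_width: 0.57
finger_force: 0.0
now n,s [ 41.2 -92.6] tip z 26.5 t 13.4167 shift cm [1.32 0.06 0.05] rot [ 0.    0.01 -0.03]
blob [ 220  158  101  119 2895] z -0.8 c [529.4 158.8] dir_yaw 68.02 LxW 320 262
blob [ 359  159   43  119 2250] z -0.9 c [ 529.2 -134. ] dir_yaw 84.38 LxW 318 110
blob [236 178  11   8  60] z 49.8 c [620.5 237.4] dir_yaw -15.29 LxW 27 19
blob [257 212  35  14 339] z 32.9 c [521.4 148. ] dir_yaw 5.65 LxW 91 27
blob [293 212   4  10  35] z 32.8 c [526.8  93.7] dir_yaw -83.01 LxW 24 8
blob [320 213  43  15  91] z 631.5 c [523.2 -31.3] dir_yaw -8.67 LxW 112 29
blob [244 216  11  10  50] z 31.2 c [515.6 213.5] dir_yaw 37.8 LxW 27 24
blob [288 268   7   5  23] z -0.9 c [386.5 102.2] dir_yaw -4.05 LxW 16 11
blob [322 192   7   4  22] z 51.5 c [641.3 278.8] dir_yaw -30.51 LxW 19 18
blob [296 211  19  18 140] z 35.2 c [528.1 167.1] dir_yaw 3.77 LxW 93 21
```

```bash
python3 -m creep '[0.2,0,0,0,0,0,0.57,0.4,0,0,0,0,0,0.57,0.6,0,0,0,0,0,0.57,0.8,0,0,0,0,0,0.57,1,0,0,0,0,0,0.57,1.15,0,0,0,0,0,0.57,1.2,0,0,0,0,0,0.57,1.2,0,0,0,0,0,0.57]'
python3 -c "
from h import *
print(ns(arm.get_obs()['position']))"
python3 -m creep '[-2,0,0,0,0,0,0.57,-5,0,0,0,0,0,0.57,-6,0,-4,0,0,0,0.57,-6,3,-8,0,0,0,0.57,-6,7,-11,0,0,0,0.57,-6,11,-11,0,0,0,0.57,-6,15,-11,0,0,0,0.57,-6,19,-11,0,0,0,0.57]' | head -2
python3 -m creep '[2,4,0,0,0,0,0.57,2,8,0,0,0,0,0.57,2,12,0,0,0,0,0.57,2,15,0,0,0,0,0.57,2,15,0,0,0,0,0.57,2,15,0,0,0,0,0.57]' | head -2
python3 - <<'E'
from h import *
go(60,-92,120)
s=arm.snapshot("top"); save(s,"top7.png"); measure(s)
for a,b in((-125,-110),(-105,-80),(-75,-60)): prof(s,a,b,-22,30,(-40,20))
prof(s,65,85,-22,24,(-180,-140));prof(s,115,135,-22,24,(-180,-140))
E
```

```text
clock: 14.18
position: [569.6, -37.9, 43.5]
eef_rot: [3.142, -0.0, -3.03]
ft_force: [0.4, 0.4, -0.2]
gripper_width: 0.569
finger_force: 0.0
(np.float64(28.919206462233205), np.float64(-92.62493723258785))
clock: 14.85
position: [609.6, 150.8, 154.9]
clock: 15.35
position: [571.5, 298.6, 153.0]
now n,s [ 68.5 241.6] tip z 136.0 t 15.35 shift cm [  0.98 -33.36   1.59] rot [ 0.02 -0.03  0.22]
blob [177 126  10  19  20] z 532.4 c [747.7 401.1] dir_yaw -63.48 LxW 56 2
blob [ 221  158  181  120 5520] z -0.9 c [530.   49.9] dir_yaw -3.17 LxW 479 321
blob [237 178  10   8  57] z 50.5 c [620.5 236.1] dir_yaw -16.17 LxW 24 19
blob [222 192  13  17 165] z -0.6 c [573.2 273.2] dir_yaw -84.53 LxW 44 32
blob [335 205  21  11 195] z 32.4 c [544.  -39.6] dir_yaw 5.2 LxW 52 27
blob [357 205  22  10  68] z 13.8 c [ 548.8 -100.1] dir_yaw 2.19 LxW 56 24
blob [329 207   5  10  41] z 32.5 c [540.6  -2.6] dir_yaw -84.64 LxW 24 11
blob [257 212  35  14 348] z 32.9 c [521.2 147.8] dir_yaw 5.84 LxW 92 27
blob [293 212   4  10  36] z 32.4 c [526.8  93.7] dir_yaw -83.65 LxW 24 8
blob [298 214  30   5  59] z 4.8
[... 1360 characters left out ...]
 67), (-19, 47), (-17, 44), (-15, 49), (-13, 119), (-11, 151), (-9, 172), (-7, 190), (-5, 206), (-3, 220), (-1, 228), (1, 232), (3, 231), (5, 231), (7, 227), (9, 222), (11, 212), (13, 197), (15, 151), (17, 96), (19, 90), (21, 91), (23, 87), (25, 91)]
6.0 [(-7, 95), (-5, 90), (-3, 93), (-1, 199), (1, 251), (3, 155), (5, 101), (7, 87), (9, 92)]
21.0 [(-21, 73), (-19, 53), (-17, 44), (-15, 49), (-13, 109), (-11, 143), (-9, 164), (-7, 183), (-5, 199), (-3, 212), (-1, 223), (1, 227), (3, 233), (5, 234), (7, 230), (9, 224), (11, 218), (13, 205), (15, 160), (17, 97), (19, 87), (21, 91), (23, 89), (25, 89)]
6.0 [(-7, 95), (-5, 90), (-3, 93), (-1, 199), (1, 251), (3, 155), (5, 101), (7, 87), (9, 92)]
```

```bash
cat > e.py <<'E'
from h import *
def edges(s,lo,hi,n0):
    f=240/np.tan(np.radians(s["fov_y"])/2); M=R.from_euler("xyz",s["attitude"]).as_matrix()
    S,N=np.meshgrid(np.arange(lo,hi,2.),np.arange(n0-24,n0+24,.25),indexing="ij")
    P=np.concatenate([L0+N[...,None]*n_+S[...,None]*d_,np.full(S.shape+(1,),21.)],-1)
    c=(P-s["position"])@M; u=(s["cx"]-f*c[...,0]/c[...,2]).astype(np.float32); v=(s["cy"]+f*c[...,1]/c[...,2]).astype(np.float32)
    I=cv2.remap(s["frame"].mean(2).astype(np.float32),u,v,cv2.INTER_LINEAR)
    a=[];
    for r,x in zip(I,S[:,0]):
        w=np.nonzero(r>125)[0]; a.append((x,N[0,w[0]],N[0,w[-1]]))
    a=np.array(a)
    for k in(1,2): p=np.polyfit(a[:,0]-a[:,0].mean(),a[:,k],1); print("edge",k,"n",p[1].round(2),"skew deg",np.degrees(p[0]).round(2),"resid",np.std(a[:,k]-np.polyval(p,a[:,0]-a[:,0].mean())).round(2))
if __name__=="__main__":
    s=arm.snapshot("top"); print("short");edges(s,-112,-74,2.5); print("long");edges(s,60,140,.8)
E
python3 e.py
```

```text
short
edge 1 n -10.29 skew deg 1.85 resid 0.12
edge 2 n 17.38 skew deg 1.33 resid 0.24
long
edge 1 n -12.01 skew deg 0.4 resid 0.33
edge 2 n 15.46 skew deg 0.36 resid 0.38
```

```bash
python3 -m creep '[-0.5,-4,0,0,0,0.2,0.57,-1,-8,0,0,0,0.2,0.57,-1,-12,0,0,0,0.2,0.57,-1,-16,0,0,0,0.2,0.57,-1,-20,0,0,0,0.2,0.57,-1,-24,0,0,0,0.2,0.57,-1,-28,0,0,0,0.2,0.57,-1,-32,0,0,0,0.2,0.57]' | head -2
python3 -m creep '[0,-1,0,0,0,0,0.57,0,-1,0,0,0,0,0.57,0,-1,0,0,0,0,0.57,0,-1,0,0,0,0,0.57]' | head -2
python3 -c "
from h import *
go(55,-92,26)"
```

```text
clock: 16.12
position: [617.6, -25.4, 153.8]
clock: 16.45
position: [619.0, -30.1, 153.4]
now n,s [ 78.9 -90.4] tip z 136.4 t 16.45 shift cm [ 2.39 -0.18 11.04] rot [ 0.05 -0.01 -0.23]
```

```bash
python3 -m creep '[0,-0.1,3,0,0,-0.2,0.57,0,-0.1,6.5,0,0,-0.2,0.57,0,-0.1,9.5,0,0,-0.2,0.57,0.5,-0.1,11,0,0,-0.2,0.57,1.2,-0.1,11,0,0,-0.2,0.57,1.9,-0.1,11,0,0,-0.2,0.57,2.4,-0.1,11,0,0,-0.2,0.57,2.4,-0.1,11,0,0,-0.2,0.57]' | head -2
python3 -m creep '[0.6,0,0,0,0,0,0.57,1.2,0,0,0,0,0,0.57,1.7,0,0,0,0,0,0.57,2.1,0,0,0,0,0,0.57,2.3,0,0,0,0,0,0.57,2.3,0,0,0,0,0,0.57,2.3,0,0,0,0,0,0.57]' | head -2
python3 -c "
from h import *
go(25.5,-92,26)"
```

```text
clock: 17.12
position: [595.3, -34.2, 45.0]
clock: 17.7
position: [572.7, -37.0, 43.5]
now n,s [ 32.1 -92.1] tip z 26.5 t 17.7 shift cm [0.66 0.01 0.05] rot [ 0.    0.02 -0.04]
```

```bash
python3 -m creep '[0.15,0,0,0,0,0,0.57,0.3,0,0,0,0,0,0.57,0.4,0,0,0,0,0,0.57,0.5,0,0,0,0,0,0.57,0.6,0,0,0,0,0,0.57,0.65,0,0,0,0,0,0.57,0.65,0,0,0,0,0,0.57,0.65,0,0,0,0,0,0.57]' | head -4
python3 -m creep '[0,0,0,0,0,0,0.57,-1,0,0,0,0,0,0.57,-4,0,0,0,0,0,0.57,-6,0,-3,0,0,0,0.57,-6,3,-7,0,0,0,0.57,-6,7,-11,0,0,0,0.57,-6,11,-11,0,0,0,0.57,-6,15,-11,0,0,0,0.57]' | head -2
python3 -m creep '[0,4,0,0,0,0,0.57,0,8,0,0,0,0,0.57,0,12,0,0,0,0,0.57,0,16,0,0,0,0,0.57,0,19,0,0,0,0,0.57,0,19,0,0,0,0,0.57,0,19,0,0,0,0,0.57]' | head -2
python3 e.py; python3 - <<'E'
from h import *
s=arm.snapshot("top"); prof(s,-105,-80,-22,24,(-40,20)); cv2.imwrite("pics/c8.png",cv2.resize(s["frame"][140:300,160:420,::-1],None,fx=3,fy=3,interpolation=cv2.INTER_CUBIC))
E
```

```text
clock: 18.37
position: [566.2, -37.7, 43.4]
eef_rot: [3.142, -0.0, -3.03]
ft_force: [0.2, -0.3, 0.1]
clock: 19.03
position: [613.2, 104.0, 155.8]
clock: 19.62
position: [589.0, 295.4, 151.8]
short
edge 1 n -13.74 skew deg 1.46 resid 0.19
edge 2 n 14.03 skew deg 1.48 resid 0.41
long
edge 1 n -12.04 skew deg 0.45 resid 0.31
edge 2 n 15.48 skew deg 0.47 resid 0.42
21.0 [(-21, 59), (-19, 44), (-17, 49), (-15, 98), (-13, 139), (-11, 166), (-9, 185), (-7, 200), (-5, 214), (-3, 225), (-1, 231), (1, 234), (3, 236), (5, 231), (7, 225), (9, 218), (11, 202), (13, 164), (15, 104), (17, 89), (19, 92), (21, 94), (23, 97), (25, 96)]
6.0 [(-7, 89), (-5, 85), (-3, 84), (-1, 201), (1, 239), (3, 158), (5, 100), (7, 86), (9, 91)]
```

View pics/c8.png

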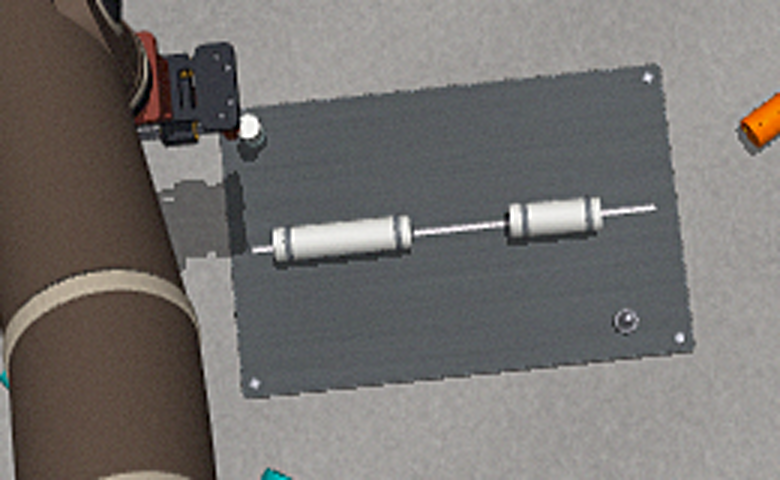

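Both cartridges lie on the line: long at crop (342,237), short at (555,217), each within about 1.5 mm and 1.5° of it. The vial (250,130) and nozzle (625,320) are where they were, and the gripper is up and clear of everything.

```bash
python3 -c "
from rig import arm
print(arm.sign_off())"
```

```text
the job is handed in; nothing more can be done
None
```

The job is handed in: I rolled the long cartridge onto the engraved line first, then the short one, and the last picture shows both within about 1.5 mm of the line's centre and about 1.5° of parallel, with nothing else on the plate disturbed.

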